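Snap the backup lamp's battery pack into its sloping charging dock

TASK

Press the grey battery pack down onto the seat of the sloping charging dock, so that its chamfered ends spread the two steel spring clips and it snaps fully home between them, flat on the seat. Let go of it and leave the other things on the desk where they are.

Things in the scene. Friction and masses are not known exactly. Their poses are not given: they have to be found in the camera images.
- pack: Loose grey plastic battery pack on the desk, 0.1 to 0.2 kg: 28 mm wide (x), 90 mm long (y), 30 mm high (z), two thin dark bands round it. Origin: centre of its underside, z up. Ends chamfered above and below alike: 80 mm long at underside and top, widening to 90 mm at 9 mm from either face. Same either way up and end for end. Grip across the 28 mm at mid-length.
- pack_mid (a point): The middle of the battery pack, 15 mm above its underside; same axes as the pack.
- dock: Fixed black plastic charging dock, foot 130 (x) x 140 (y) x 12 mm, 101 mm high over its clips. Origin: centre of its underside, on the desk; z up. Its sloping face rises from its front (-x) edge towards +x at 35 degrees (0.61 rad) and so looks up and to -x, roughly towards the robot.
- cradle: The dock's sloping seat. Origin: centre of the seat surface, 62 mm straight above the dock's origin. z points out of the face, square to it, 35 degrees from vertical; x up the slope; y is the dock's y. The pack goes in along -z with its length along y. Home, its underside (or top) is at z = 0, its middle at z = 15 mm. Nothing but the two clips rises over z = 6 mm.
- seat_pads (a point): Same point as the cradle's origin, axes of the cradle. Two grey pads (36 x 14 mm at y = +-28 mm) carry the pack 8 mm above the black face; between them the face is free for fingertips. Four stubs at x = +-20, y = +-30 mm (4 x 12 mm, up to z = 6 mm) leave 36 mm between them for the pack's 28 mm width.
- clip_a (a joint): Steel spring clip at the cradle's +y end, leaf 16 mm wide, hinged along x at cradle y = 48.5, z = -8 mm. 0 = as sprung; grows (rad, to 0.3) as it is spread outwards: about 0.16 while the pack's full length passes its nose, 0.07 when closed over the upper chamfer of a pack that is home. Pressing the pack in takes about 5 to 14 N in all.
- clip_a_nose (a point): Axis of clip_a's round inward nose (radius 3 mm), at cradle y = 42.5, z = 27 mm: 79 mm free between the two noses. Above it a lead-in flares out to z = 41 mm, about 95 mm between the clips at the top.
- clip_b (a joint): The same spring clip, mirrored, at the cradle's -y end; grows as it is spread outwards (to -y).
- coaster: Bystander: round wooden coaster, 96 mm across, 8 mm thick, loose. Origin: centre of its underside.
- binder_clip: Bystander: blue binder clip, about 41 mm wide and 20 mm high, loose. Origin: centre of its underside.
- dispenser: Bystander: black tape dispenser with a white roll, 150 x 56 mm, about 80 mm high, loose. Origin: centre of its underside.

How it is judged:
By the outcome, as a careful person would: the job done as asked, in the order asked, and still so for the second after the job is handed in, with the robot touching nothing.
It also fails if it takes over 38 s, if anything falls off the work surface, if the arm or the gripper's body presses on something with over 40 N, if the wrist force passes 120 N, or if a joint passes its speed limit or range.

ROBOT

A 7-joint arm with a two-finger parallel gripper is mounted at the origin on the work surface. World frame = base frame: x ahead of the robot, y to its left, z up, the work surface at z = 0. Lengths are in m, angles in degrees, forces in N, time in s.
With the tool pointing down it reaches from about 0.425 to 0.825 m from the base axis. Payload 3.6 kg.
Tool frame: the origin (TCP) lies at the very end of the fingers, on their centre line; the grasp point (between the pads) lies 19 mm behind it; z points along the fingers, y is the line along which they close (so a half turn about z gives the same grasp; the last joint's range is limited). The gripper opens to 85 mm and grips with 20 to 120 N. Pads are 22 mm wide; open, the fingers measure 114 mm over their backs; the gripper's body (76 mm by 85 mm) begins 54 mm behind the grasp point. The pads swing forward as they close: fully open they stand 13 mm farther back than shut.
Start: joints at [-71.82, 35.231, -0.722, 81.555, 0.464, 63.22, -2.315], TCP at [0.219, 0.612, 0.231] pointing down, gripper open.
Joint ranges: [-178.69, 178.69], [-17.37, 117.87], [-77.05, 75.6], [15.02, 138.74], [-78.02, 258.01], [0.78, 113.62], [-162.83, 162.83]. Speed limits (degrees/s): [159.86, 159.86, 180, 180, 180, 180, 180].

INTERFACE

Orientations are given as [roll, pitch, yaw] about the fixed x, y, z axes, in that order (R = Rz(yaw) Ry(pitch) Rx(roll)).
In Python, from plant import manip, eyes, probe_bus gives the robot as it stands (manip), with the cameras (eyes) and the readings (probe_bus).
- The arm moves only by the tool shift_gripper, called by a JSON object that holds its "method" and its "body". Schema: {"type":"object","properties":{"moves":{"type":"object","properties":{"ax":{"type":"array","items":{"type":"number"},"minItems":1,"maxItems":20},"ay":{"type":"array","items":{"type":"number"},"minItems":1,"maxItems":20},"az":{"type":"array","items":{"type":"number"},"minItems":1,"maxItems":20},"tx":{"type":"array","items":{"type":"number"},"minItems":1,"maxItems":20},"ty":{"type":"array","items":{"type":"number"},"minItems":1,"maxItems":20},"tz":{"type":"array","items":{"type":"number"},"minItems":1,"maxItems":20},"jaw":{"type":"array","items":{"type":"number"},"minItems":1,"maxItems":20}},"additionalProperties":false,"required":["ax","ay","az","tx","ty","tz","jaw"]},"force":{"type":"number"},"only":{"type":"string"},"quiet":{"type":"boolean"},"lines":{"type":"string"}},"required":["moves"],"additionalProperties":false}. moves is an object with one list for each field, all of the same length, 1 to 20, a row being the entries at one place: ax, ay, az (a rotation vector in shares of 180 degrees (1.0 is 180 degrees)), tx, ty, tz (the shift in normalised numbers (1 is 0.5 m)), jaw (the finger opening in m); each row shifts and turns the commanded pose from where the row before left it, along the tool's axes as they then stand; what a row does not reach is not made up. A row lasts 1/12 s, in which the tool goes at most 0.0417 m and 7.16 degrees, less where a joint would pass 70% of its speed; a pose out of reach is approached as far as the arm can. The fingers move at their own pace and stop on an object; force is the grip in N (left out, the last holds). Time passes only in rows, so rows that do not move let the fingers close. The tool returns the time, the measured TCP pose, the force, the opening and the grip force at its end. only (a regular expression) keeps the lines of the reply that match it, lines (a string "A,B") keeps lines A to B, and quiet returns only ok. Shift and turn numbers lie between -1 and 1, and a call with a number outside is refused. Input that does not fit is refused with a message, and nothing moves.
- probe_bus.read_state(): the state, without advancing time (a new reading comes with each control period).
- eyes.grab_frame(name): name is "side" or "top" or "wrist"; returns the picture (480x640x3 uint8, red, green, blue); there is no depth.
- eyes.calibration(name): a dict with "fovy" (degrees; the focal length in pixels is half the picture's height over the tangent of half this angle, whatever the lens; pixels are square), "cx", "cy" (the principal point, pixels), "eye" and "rotation" of the camera in the world; the wrist camera has in their place "T_tool_cam" (4x4, takes a point from camera to tool coordinates, whose origin is the TCP and whose axes are the flange's). Camera axes: x right, y down, z forward; pixel columns grow to the right and rows downward; lengths in m; the calibration is good to about 2 mm. A picture is of the moment at which its call begins: read the wrist's pose just before it. calibration takes no time and is no camera call.
- manip.finish_job(): hands the job in; it is judged then, once.
The state is a dict: "time_s": time; "q": joint angles; "qd": joint speeds; "joint_efforts": joint torques, N m; "ee_pos": TCP position; "ee_rot": TCP orientation; "ft_force": force on the tool from outside, world axes, zero at the start; "torque": the same for the moment, N m; "width": finger opening in m; "grasp_force": force on a finger pad.
Only numpy, scipy, OpenCV 4.12 (cv2) and the standard library are available. Lean on these libraries where they do the work, as an engineer would, in place of code of your own. Each camera call takes 0.05 s, during which the arm holds its last target. There are 200 camera calls.

## Working session

There is one attempt and no reset: what is moved stays moved. The work goes in short steps, Python scripts to look and compute and a tool call to move; the robot and the scene stay as the last step left them, time stands still between calls to the robot, and variables do not carry over. Pictures are saved under pics/ and viewed, at most 10 in all, crops included, and the job is handed in when it is done.

```bash
ls; mkdir -p pics
```

Run:
```python
from plant import manip, eyes, probe_bus
import cv2
for n in ("top","side"):
    cv2.imwrite(f"pics/{n}0.png",eyes.grab_frame(n)[:,:,::-1]); c=eyes.calibration(n); print(n,c)
print(eyes.calibration("wrist")); print(probe_bus.read_state())
```

```text
pics
plant.py
top {'fovy': 43.66742186382271, 'cx': 323.9884254378271, 'cy': 245.14212551348825, 'eye': array([ 0.43666088, -0.12264393,  1.20485196]), 'rotation': array([-173.01624745,   -0.33440562,  -88.37695903])}
side {'fovy': 42.78086555394211, 'cx': 316.95570662675385, 'cy': 226.34557456000118, 'eye': array([ 0.30445816, -0.99515838,  1.11388207]), 'rotation': array([-1.37636755e+02, -8.59020040e-02, -1.74220550e+01])}
{'fovy': 67.86190378880744, 'cx': 316.2123636138579, 'cy': 245.07433422942754, 'T_tool_cam': array([[ 9.90095886e-04, -9.49762191e-01, -3.12970925e-01,
         8.03810367e-02],
       [ 9.99999506e-01,  9.68795692e-04,  2.23566703e-04,
         5.03300113e-05],
       [ 9.08696828e-05, -3.12970992e-01,  9.49762681e-01,
        -1.40426317e-01],
       [ 0.00000000e+00,  0.00000000e+00,  0.00000000e+00,
         1.00000000e+00]])}
{'time_s': 0.1, 'q': array([-71.81903628,  35.2862951 ,  -0.72386657,  81.63319088,
         0.46433189,  63.22181074,  -2.31556008]), 'qd': array([-0.04715598, -0.11231771,  0.00682105, -0.2059822 ,  0.00207206,
        0.10522859, -0.00748399]), 'joint_efforts': array([ 1.01589627e-03, -4.70384145e+01,  2.60161757e-01, -1.71572363e+01,
        1.01144181e-02,  5.80270207e-03, -1.69821448e-05]), 'ee_pos': array([0.21884709, 0.61129679, 0.23021859]), 'ee_rot': array([-1.79861581e+02,  1.47905546e-03,  1.60304571e+02]), 'ft_force': array([0.12913488, 0.16653668, 0.18705232]), 'torque': array([ 0.00718652, -0.00918103, -0.01326928]), 'grasp_force': 0.0, 'width': 0.08532411460829759}
```

View pictures.

View pics/top0.png

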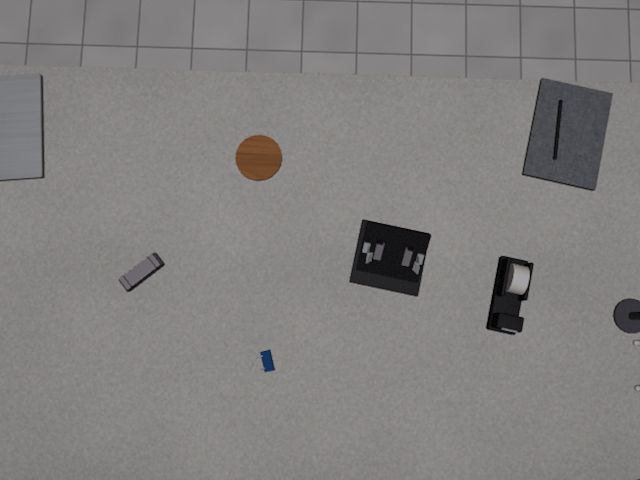

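View pics/side0.png

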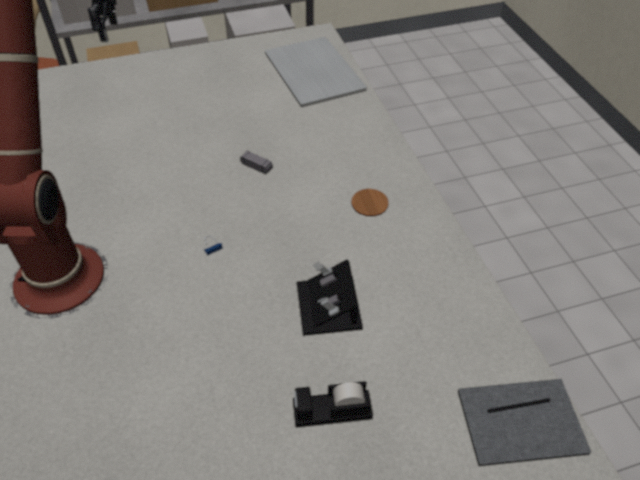

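Top: pack at about (142,272), dock foot corners about (363,221),(430,234),(418,295),(350,283), coaster (259,158), binder clip (267,361), dispenser (510,295). Enlarging pack and dock.

Create h.py:
```python
import numpy as np, cv2
from scipy.spatial.transform import Rotation as R
from plant import manip, eyes, probe_bus
def K(c):
    f=240/np.tan(np.radians(c["fovy"]/2)); return f
def pose(s=None):
    s=s or probe_bus.read_state(); T=np.eye(4); T[:3,:3]=R.from_euler("xyz",s["ee_rot"],degrees=True).as_matrix(); T[:3,3]=s["ee_pos"]; return T
def cam(n,Ttool=None):
    c=eyes.calibration(n)
    if n=="wrist": T=Ttool@c["T_tool_cam"]
    else:
        T=np.eye(4);T[:3,:3]=R.from_euler("xyz",c["rotation"],degrees=True).as_matrix();T[:3,3]=c["eye"]
    return T,K(c),c["cx"],c["cy"]
def ray(C,u,v):
    T,f,cx,cy=C; return T[:3,3],T[:3,:3]@np.array([(u-cx)/f,(v-cy)/f,1])
def onz(C,u,v,z):
    e,d=ray(C,u,v); return e+d*(z-e[2])/d[2]
def proj(C,P):
    T,f,cx,cy=C; p=(np.atleast_2d(P)-T[:3,3])@T[:3,:3]; return np.c_[p[:,0]/p[:,2]*f+cx,p[:,1]/p[:,2]*f+cy]
```

Run:
```python
from h import *
im=cv2.imread("pics/top0.png")
a=cv2.resize(im[245:300,105:180],None,fx=8,fy=8,interpolation=cv2.INTER_CUBIC)[:, :600]
b=cv2.resize(im[210:305,340:440],None,fx=6,fy=6,interpolation=cv2.INTER_CUBIC)
cv2.imwrite("pics/b.png",np.clip(b.astype(float)*1.8,0,255).astype(np.uint8)[:600])
C=cam("top")
for u,v in [(153,255),(162,265),(121,281),(129,291)]: print(onz(C,u,v,.03))
for u,v in [(363,221),(430,234),(418,295),(350,283)]: print(onz(C,u,v,.012))
for u,v in [(259,158),(267,361),(510,295)]: print(onz(C,u,v,.01))
print(R.from_euler("xyz",probe_bus.read_state()["ee_rot"],degrees=True).as_matrix())
```

```text
[0.5513956  0.21051461 0.03      ]
[0.53217844 0.19162356 0.03      ]
[0.4984792  0.26980985 0.03      ]
[0.47941567 0.25285875 0.03      ]
[ 0.63424599 -0.20272905  0.012     ]
[ 0.61170611 -0.33813296  0.012     ]
[ 0.48853969 -0.31509552  0.012     ]
[ 0.50850529 -0.17939294  0.012     ]
[0.75875287 0.01244686 0.01      ]
[ 0.35099593 -0.02018764  0.01      ]
[ 0.49386627 -0.49886466  0.01      ]
[[-9.41497437e-01  3.37019215e-01 -7.89892392e-04]
 [ 3.37020140e-01  9.41494669e-01 -2.28323439e-03]
 [-2.58143875e-05 -2.41586897e-03 -9.99997081e-01]]
```

View pics/b.png

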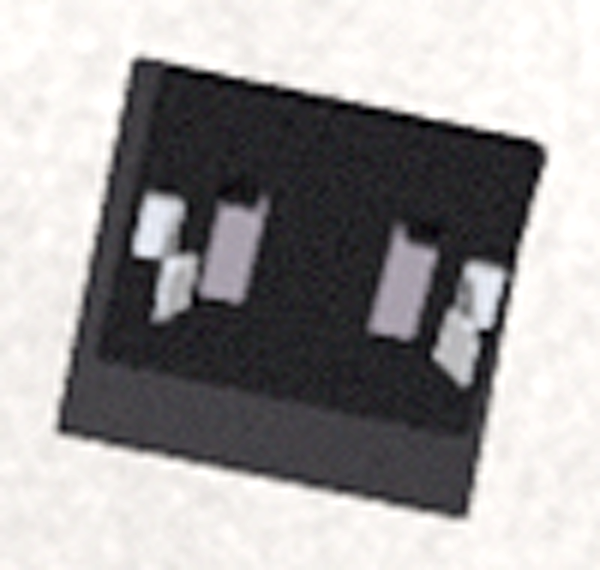

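Crop: the seat pads centre near (236,250) and (403,290), i.e. top image (379.3,251.7) and (407.2,258.3). Foot yaw is about -10°. Pack is about (0.515,0.231), 80 mm long as it should be. Moving above it.

The manual's scale: shifts go in shares of 0.5 m and turns go in shares of 180 degrees. Converting my numbers, -0.029 m / 0.5 = -0.058, -0.0184 m / 0.5 = -0.0368, 5.8 degrees / 180 = 0.0322.

{"method": "shift_gripper", "body": {"moves": {"ax": [0,0,0,0,0,0,0,0,0,0,0,0,0,0,0,0,0,0,0,0],"ay": [0,0,0,0,0,0,0,0,0,0,0,0,0,0,0,0,0,0,0,0],"az": [0,0,0,0,0,0,0,0,0,0,0,0,0,0,0.0322,0.0322,0.0322,0.0322,0.0322,0],"tx": [-0.058,-0.058,-0.058,-0.058,-0.058,-0.058,-0.058,-0.058,-0.058,-0.058,-0.058,-0.058,-0.058,-0.058,0,0,0,0,0,0],"ty": [-0.0368,-0.0368,-0.0368,-0.0368,-0.0368,-0.0368,-0.0368,-0.0368,-0.0368,-0.0368,-0.0368,-0.0368,-0.0368,-0.0368,0,0,0,0,0,0],"tz": [0.006,0.006,0.006,0.006,0.006,0.006,0.006,0.006,0.006,0.006,0.006,0.006,0.006,0.006,0,0,0,0,0,0],"jaw": [0.085,0.085,0.085,0.085,0.085,0.085,0.085,0.085,0.085,0.085,0.085,0.085,0.085,0.085,0.05,0.05,0.05,0.05,0.05,0.05]}, "force": 80}}

```text
time_s: 1.77
ee_pos: [0.5141, 0.2326, 0.1888]
ee_rot: [-179.9, -0.0, 131.2]
ft_force: [0.1, 0.0, 0.7]
width: 0.0495
grasp_force: 0.0
```

Run:
```python
from h import *
s=probe_bus.read_state(); im=eyes.grab_frame("wrist"); np.save("T1.npy",pose(s)); cv2.imwrite("pics/w1.png",im[:,:,::-1])
```

```text
(no output)
```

View pics/w1.png

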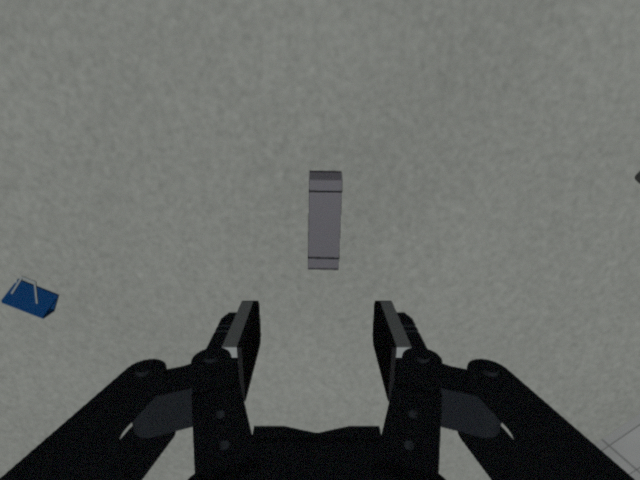

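Wrist: pack upright in the picture, top face corners about (309,180),(342,180),(339,269),(308,269).

Run:
```python
from h import *
im=cv2.imread("pics/w1.png"); cv2.imwrite("pics/w1c.png",cv2.resize(im[160:280,290:360],None,fx=5,fy=5,interpolation=cv2.INTER_CUBIC))
T=np.load("T1.npy"); C=cam("wrist",T)
for u,v in [(309,180),(342,180),(339,269),(308,269)]:
    p=onz(C,u,v,.03); print(p, T[:3,:3].T@(p-T[:3,3]))
```

```text
[0.48383738 0.2577735  0.03      ] [ 0.03886004 -0.00593714  0.15882777]
[0.50449723 0.2759107  0.03      ] [0.03889017 0.02155442 0.15879302]
[0.5564737 0.2153218 0.03     ] [-0.04093394  0.02072937  0.15878843]
[0.53543898 0.19684806 0.03      ] [-0.04097022 -0.00726592  0.15882382]
```

View pics/w1c.png

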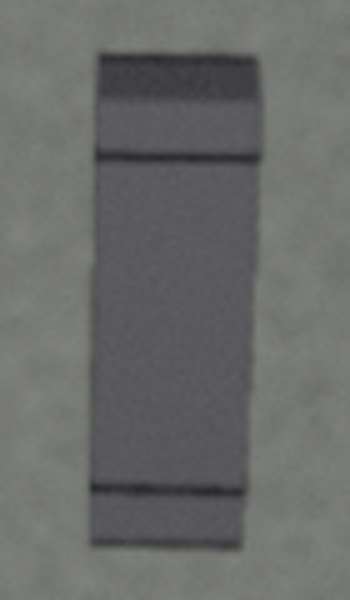

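Pack centre is at tool (-0.001, +0.007), size 27.5 × 80 mm as expected, turned about +0.8°. Descending and gripping.

To row units: 0.035 m / 0.5 = 0.07, -0.001 m / 0.5 = -0.002, 0.8 degrees / 180 = 0.0044.

{"method": "shift_gripper", "body": {"moves": {"ax": [0,0,0,0,0,0,0,0,0,0,0,0,0,0],"ay": [0,0,0,0,0,0,0,0,0,0,0,0,0,0],"az": [0.0044,0,0,0,0,0,0,0,0,0,0,0,0,0],"tx": [-0.002,0,0,0,0,0,0,0,0,0,0,0,0,0],"ty": [0.0144,0,0,0,0,0,0,0,0,0,0,0,0,0],"tz": [0.06,0.07,0.07,0.07,0.05,0.03,0.02,0,0,0,0,0,0,0],"jaw": [0.05,0.05,0.05,0.05,0.05,0.05,0.05,0.05,0.02,0.02,0.02,0.02,0.02,0.02]}, "force": 80}}

```text
time_s: 2.98
ee_pos: [0.5216, 0.237, 0.0057]
ee_rot: [179.9, 0.0, 130.5]
ft_force: [-0.5, 0.3, 7.0]
width: 0.0264
grasp_force: 80.9
```

To row units: -0.04 m / 0.5 = -0.08, -0.03 m / 0.5 = -0.06.

{"method": "shift_gripper", "body": {"moves": {"ax": [0,0,0,0,0,0,0,0,0],"ay": [0,0,0,0,0,0,0,0,0],"az": [0,0,0,0,0,0,0,0,0],"tx": [0,0,0,0,0,0,0,0,0],"ty": [0,0,0,0,0,0,0,0,0],"tz": [-0.02,-0.06,-0.08,-0.08,-0.08,-0.08,-0.08,0,0],"jaw": [0.02,0.02,0.02,0.02,0.02,0.02,0.02,0.02,0.02]}, "force": 80}}

```text
time_s: 3.73
ee_pos: [0.5215, 0.2369, 0.2474]
ee_rot: [179.7, 0.1, 130.5]
ft_force: [0.0, 0.1, -2.8]
width: 0.0264
grasp_force: 80.1
```

{"method": "shift_gripper", "body": {"moves": {"ax": [0,0,0,0,0,0,0,0,0,0,0,0,0,0,0],"ay": [0,0,0,0,0,0,0,0,0,0,0,0,0,0,0],"az": [0,0,0,0,0,0,0,0,0,0,0,0,0,0,0],"tx": [-0.059,-0.059,-0.059,-0.059,-0.059,-0.059,-0.059,-0.059,-0.059,-0.059,-0.059,-0.059,-0.059,-0.059,-0.059],"ty": [-0.045,-0.045,-0.045,-0.045,-0.045,-0.045,-0.045,-0.045,-0.045,-0.045,-0.045,-0.045,-0.045,-0.045,-0.045],"tz": [0,0,0,0,0,0,0,0,0,0,0,0,0,0,0],"jaw": [0.02,0.02,0.02,0.02,0.02,0.02,0.02,0.02,0.02,0.02,0.02,0.02,0.02,0.02,0.02]}}}

```text
time_s: 4.98
ee_pos: [0.5498, -0.3199, 0.2418]
ee_rot: [-179.9, -0.3, 130.5]
ft_force: [1.1, 0.0, -1.8]
width: 0.0266
grasp_force: 80.0
```

{"method": "shift_gripper", "body": {"moves": {"ax": [0,0,0,0,0,0,0,0,0,0],"ay": [0,0,0,0,0,0,0,0,0,0],"az": [0.035,0.035,0.035,0.035,0.035,0.035,0.035,0.035,0,0],"tx": [0,0,0,0,0,0,0,0,0,0],"ty": [0,0,0,0,0,0,0,0,0,0],"tz": [0,0,0,0,0,0,0,0,0,0],"jaw": [0.02,0.02,0.02,0.02,0.02,0.02,0.02,0.02,0.02,0.02]}}}

```text
time_s: 5.82
ee_pos: [0.5504, -0.3182, 0.2423]
ee_rot: [-179.8, -0.1, 80.3]
ft_force: [-0.2, 0.3, -1.9]
width: 0.0267
grasp_force: 79.9
```

Run:
```python
from h import *
s=probe_bus.read_state(); im=eyes.grab_frame("wrist"); np.save("T2.npy",pose(s)); cv2.imwrite("pics/w2.png",np.clip(im[:,:,::-1]*1.5,0,255).astype(np.uint8))
```

```text
(no output)
```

View pics/w2.png

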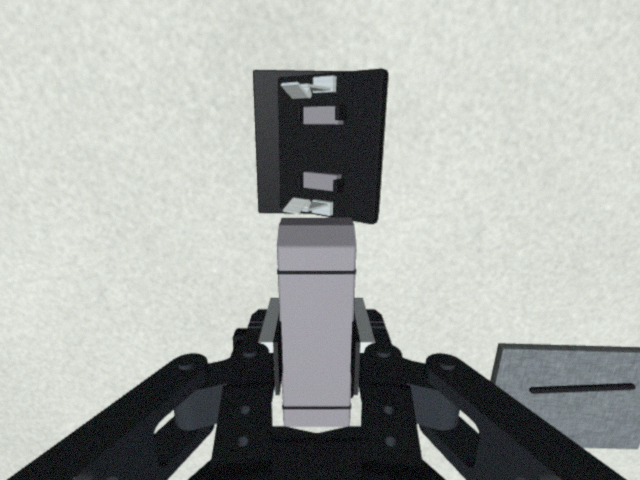

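Wrist: dock at (255–387, 70–222) with both clips and pads visible; held pack straight below, top face roughly (280,245)–(350,425). Enlarging both.

Run:
```python
from h import *
im=cv2.imread("pics/w2.png")
a=cv2.resize(im[64:228,246:394],None,fx=3.5,fy=3.5,interpolation=cv2.INTER_CUBIC)
b=cv2.resize(im[205:435,265:369],None,fx=2.5,fy=2.5,interpolation=cv2.INTER_CUBIC)
o=np.zeros((580,a.shape[1]+b.shape[1],3),np.uint8); o[:a.shape[0],:a.shape[1]]=a; o[:b.shape[0],a.shape[1]:]=b
cv2.imwrite("pics/w2c.png",np.clip(o*1.1,0,255)); print(a.shape,b.shape)
```

```text
(574, 518, 3) (575, 260, 3)[ WARN:0@0.363] global loadsave.cpp:1063 imwrite_ Unsupported depth image for selected encoder is fallbacked to CV_8U.
```

View pics/w2c.png

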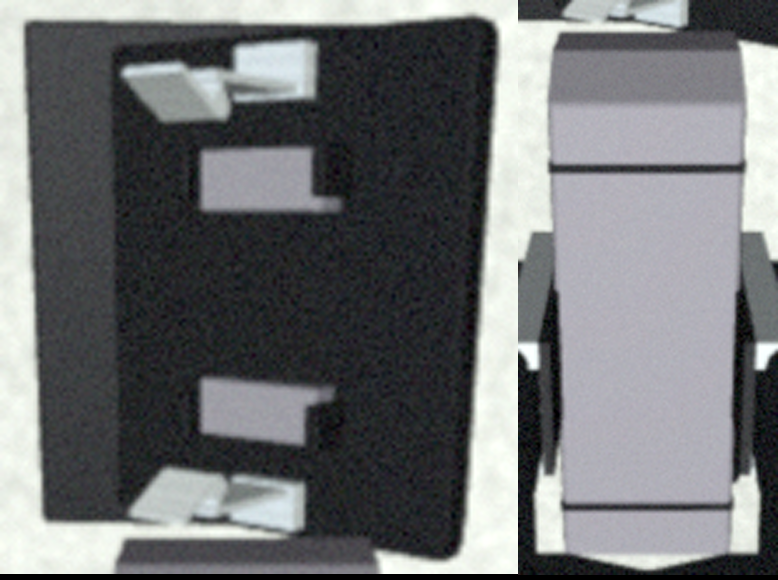

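Create fit.py:
```python
from h import *
from scipy.optimize import least_squares
T=np.load("T2.npy"); C=cam("wrist",T)
c35,s35=np.cos(np.radians(35)),np.sin(np.radians(35))
def dock(p): # x,y,yaw(deg) -> 4x4
    D=np.eye(4);D[:3,:3]=R.from_euler("z",p[2],degrees=True).as_matrix();D[:2,3]=p[:2];return D
CR=np.eye(4);CR[:3,:3]=np.array([[c35,0,-s35],[0,1,0],[s35,0,c35]]);CR[2,3]=.062
if __name__=="__main__":
    px=np.array([[200,150],[200,212],[200,377],[200,435],[342,212],[335,387],[28,22],[45,520]])/3.5+[246,64]
    L=np.array([[-18,35],[-18,21],[-18,-21],[-18,-35],[18,21],[18,-21]])/1000
    P=np.c_[L,np.zeros(6),np.ones(6)]
    def pts(p):
        D=dock(p); return np.vstack([(P@(D@CR).T)[:,:3],(np.array([[-.065,.07,.012,1],[-.065,-.07,.012,1]])@D.T)[:,:3]])
    r=least_squares(lambda p:(proj(C,pts(p))-px).ravel(),[.56,-.26,-10]); print("dock",r.x);print(r.fun.reshape(-1,2).round(1))
    r6=least_squares(lambda p:(proj(C,pts(p))-px)[:6].ravel(),[.56,-.26,-10]); print("pads only",r6.x)
    np.save("dock.npy",r6.x)
    # other view: top camera pads
    Ct=cam("top"); G=dock(r6.x)@CR
    print("top proj pads",proj(Ct,(np.array([[0,.028,0,1],[0,-.028,0,1]])@G.T)[:,:3]))
    q=(np.array([[548,102],[745,102],[565,553],[733,553],[550,48],[743,48],[557,33],[740,33]])-[518,0])/2.5+[265,205]
    # pack in tool: x_p along tool y; y_p along tool x; z_p = -tool z
    B=np.array([[0,1,0],[1,0,0],[0,0,-1.]])
    M=np.array([[-14,40,30],[14,40,30],[-14,-40,30],[14,-40,30],[-14,45,21],[14,45,21],[-14,45,9],[14,45,9]])/1000
    TT=eyes.calibration("wrist")["T_tool_cam"]; Cc=(TT,)+C[1:]
    f=lambda p:(proj(Cc,(M@R.from_rotvec(p[3:]).as_matrix().T)@B.T+p[:3])-q).ravel()
    k=least_squares(f,[0,0,.005,0,0,0]); print("pack underside in tool",k.x[:3],"rot deg (pack axes)",np.degrees(k.x[3:]));print(k.fun.reshape(-1,2).round(1))
```

```bash
python3 fit.py
```

```text
dock [  0.56502947  -0.25727284 -10.40527069]
[[ 2.1  0. ]
 [ 2.  -0.6]
 [ 1.9  0.7]
 [ 1.8 -0.6]
 [-3.6 -0.4]
 [-3.2  1.1]
 [-0.7 -1.5]
 [ 0.   1.5]]
pads only [  0.56495999  -0.25719762 -10.16670993]
top proj pads [[378.14926186 250.2646612 ]
 [406.75996331 256.20677473]]
pack underside in tool [0.00130599 0.00060918 0.00780363] rot deg (pack axes) [ 0.33598068 -0.87599004  0.37686414]
[[-0.8 -0. ]
 [ 0.7 -0.1]
 [ 0.2 -0. ]
 [-0.2  0.4]
 [ 0.8  0.9]
 [-0.3  0.8]
 [ 1.4 -1. ]
 [-1.8 -1.2]]
```

Protrusions at the pads' right are their end faces (bottom edge at z = -8 mm); refit with that.

```bash
sed -i 's/P=np.c_\[L,np.zeros(6),np.ones(6)\]/P=np.c_[L,[0,0,0,0,-.008,-.008],np.ones(6)]/' fit.py; python3 fit.py
```

Run:
```python
from fit import *
G=dock(np.load("dock.npy"))@CR
# desired tool in cradle: tool x=+y, tool y=+x, z=-z ; underside at tool (.001,.0006,.006)
N=np.eye(4);N[:3,:3]=np.array([[0,1,0],[1,0,0],[0,0,-1.]])
S=pose()
for h in (.06,.04,.0):
    g=N.copy(); g[:3,3]=[-.0006,-.0010,.006+h]; W=G@g
    D=np.linalg.inv(S)@W
    print(h,W[:3,3],"tool delta",D[:3,3].round(4),"rotvec",R.from_matrix(D[:3,:3]).as_rotvec(degrees=True).round(2))
```

```text
dock [  0.5638247   -0.25721552 -10.5307592 ]
[[ 0.8  0.2]
 [ 0.7 -0.5]
 [ 0.5  0.8]
 [ 0.5 -0.5]
 [ 0.  -0. ]
 [ 0.2  0.4]
 [-1.8 -1.5]
 [-1.2  1.5]]
pads only [  0.56344995  -0.25708213 -10.36779401]
top proj pads [[378.08554609 250.99397011]
 [406.68107339 257.03735479]]
pack underside in tool [0.00130599 0.00060918 0.00780363] rot deg (pack axes) [ 0.33598068 -0.87599004  0.37686414]
[[-0.8 -0. ]
 [ 0.7 -0.1]
 [ 0.2 -0. ]
 [-0.2  0.4]
 [ 0.8  0.9]
 [-0.3  0.8]
 [ 1.4 -1. ]
 [-1.8 -1.2]]
0.06 [ 0.52554855 -0.25116454  0.11571989] tool delta [ 0.0619 -0.0357  0.1272] rotvec [-35.18  -0.25   0.59]
0.04 [ 0.53683279 -0.25322903  0.09933685] tool delta [ 0.0617 -0.0242  0.1436] rotvec [-35.18  -0.25   0.59]
0.0 [ 0.55940125 -0.25735801  0.06657077] tool delta [ 0.0615 -0.0012  0.1763] rotvec [-35.18  -0.25   0.59]
```

To row units: 0.031 m / 0.5 = 0.062, 0.02 m / 0.5 = 0.04, -5.86 degrees / 180 = -0.0326.

{"method": "shift_gripper", "body": {"moves": {"ax": [0,0,-0.0326,-0.0326,-0.0326,-0.0326,-0.0326,-0.0326,0,0],"ay": [0,0,0,0,0,0,0,0,0,0],"az": [0,0,0.0006,0.0006,0.0006,0.0006,0.0006,0.0006,0,0],"tx": [0.062,0.062,0,0,0,0,0,0,0,0],"ty": [-0.036,-0.036,0,0,0,0,0,0,0,0],"tz": [0.04,0.04,0,0,0,0,0,0,0,0],"jaw": [0.02,0.02,0.02,0.02,0.02,0.02,0.02,0.02,0.02,0.02]}}}

```text
time_s: 6.7
ee_pos: [0.5283, -0.252, 0.2014]
ee_rot: [148.4, -0.6, 79.8]
ft_force: [0.9, -0.7, -1.3]
width: 0.0265
grasp_force: 79.9
```

Create d.py:
```python
from fit import *
G=dock(np.load("dock.npy"))@CR
s=probe_bus.read_state();S=pose(s)
N=np.eye(4);N[:3,:3]=np.array([[0,1,0],[1,0,0],[0,0,-1.]])
g=N.copy(); g[:3,3]=[-.0006,-.0010,.006]; D=np.linalg.inv(S)@G@g
print("to home, tool axes",D[:3,3].round(4),"rotvec",R.from_matrix(D[:3,:3]).as_rotvec(degrees=True).round(2),"F tool",(S[:3,:3].T@s["ft_force"]).round(1),"q",s["q"].round(0))
```

```bash
python3 d.py
```

```text
to home, tool axes [-0.0012 -0.0437  0.1314] rotvec [-3.4  -0.61 -0.23] F tool [-0.5  0.2  1.6] q [ 34.  23.  -8. 121. -47.   9.  62.]
```

To row units: 0.015 m / 0.5 = 0.03, -0.011 m / 0.5 = -0.022, -1.7 degrees / 180 = -0.0094.

{"method": "shift_gripper", "body": {"moves": {"ax": [-0.0094,-0.0094,0,0,0,0],"ay": [-0.0017,-0.0017,0,0,0,0],"az": [-0.0006,-0.0006,0,0,0,0],"tx": [-0.0012,-0.0012,0,0,0,0],"ty": [-0.022,-0.022,-0.022,-0.022,0,0],"tz": [0.03,0.03,0.03,0.03,0,0],"jaw": [0.02,0.02,0.02,0.02,0.02,0.02]}}}

```text
time_s: 7.2
ee_pos: [0.535, -0.2562, 0.1654]
ee_rot: [147.6, -0.8, 80.2]
ft_force: [1.5, 0.8, -1.2]
width: 0.0266
grasp_force: 80.0
```

```bash
python3 d.py
```

```text
to home, tool axes [ 0.0017 -0.0326  0.0964] rotvec [-2.6  -0.96  0.06] F tool [1.1 0.5 1.7] q [ 43.  28. -20. 122. -78.   1.  96.]
```

The straight-wrist configuration runs into its limit here (q6 ≈ 1, q5 ≈ -78). I'll rise again and turn the wrist over (q5 towards 180) before tilting.

To row units: -0.0285 m / 0.5 = -0.057, 0.018 m / 0.5 = 0.036.

{"method": "shift_gripper", "body": {"moves": {"ax": [0,0,0,0,0,0,0,0,0],"ay": [0,0,0,0,0,0,0,0,0],"az": [0,0,0,0,0,0,0,0,0],"tx": [0,0,0,0,0,0,0,0,0],"ty": [0.036,0.036,0.036,0.036,0.036,0.036,0.036,0,0],"tz": [-0.057,-0.057,-0.057,-0.057,-0.057,-0.057,-0.057,0,0],"jaw": [0.02,0.02,0.02,0.02,0.02,0.02,0.02,0.02,0.02]}}}

```text
time_s: 7.95
ee_pos: [0.5375, -0.2579, 0.363]
ee_rot: [147.2, -0.5, 80.6]
ft_force: [-0.3, 0.1, -1.9]
width: 0.0266
grasp_force: 80.1
```

```bash
python3 d.py
```

```text
to home, tool axes [ 0.0017 -0.1425  0.2608] rotvec [-2.19 -0.92  0.49] F tool [ 0.  -1.3  1.4] q [  5.  13.  31. 107. -34.  36.  47.]
```

Run:
```python
from h import *
s=probe_bus.read_state(); T=pose(s); q=np.radians(s["q"]); print(s["q"].round(1))
S,Cc=np.sin(q[5]),np.cos(q[5]); f=np.array([-S*np.sin(q[6]),S*np.cos(q[6]),Cc]); print("f",f,"world",T[:3,:3]@f)
w=-np.radians(7)*f; d=np.cross(w,[0,0,.3]); print("row",np.degrees(w).round(2),d.round(4))
for i in range(31):
    if i%5==0 or i==30: print(i,T[:3,3].round(3),"z",T[:3,2].round(2),"x",T[:3,0].round(2))
    D=np.eye(4);D[:3,:3]=R.from_rotvec(w).as_matrix();D[:3,3]=d;T=T@D
```

```text
[  4.7  12.7  30.6 106.9 -34.1  36.   46.7]
f [-0.4278026   0.40312139  0.80899819] world [ 0.6970882  -0.54567446 -0.46508862]
row [ 2.99 -2.82 -5.66] [-0.0148 -0.0157  0.    ]
0 [ 0.537 -0.258  0.363] z [ 0.54 -0.08 -0.84] x [0.16 0.99 0.01]
5 [ 0.465 -0.333  0.342] z [ 0.3  -0.34 -0.89] x [-0.18  0.9  -0.4 ]
10 [ 0.419 -0.421  0.377] z [ 0.16 -0.63 -0.76] x [-0.57  0.57 -0.6 ]
15 [ 0.416 -0.492  0.456] z [ 0.17 -0.86 -0.48] x [-0.86  0.12 -0.5 ]
20 [ 0.457 -0.52   0.55 ] z [ 0.32 -0.93 -0.17] x [-0.94 -0.29 -0.15]
25 [ 0.528 -0.494  0.625] z [ 0.56 -0.83  0.07] x [-0.8  -0.51  0.32]
30 [ 0.602 -0.423  0.654] z [ 0.8  -0.58  0.14] x [-0.47 -0.46  0.75]
```

To row units: -0.0157 m / 0.5 = -0.0314, -0.0148 m / 0.5 = -0.0296, -5.66 degrees / 180 = -0.0314.

{"method": "shift_gripper", "body": {"moves": {"ax": [0.0166,0.0166,0.0166,0.0166,0.0166,0.0166,0.0166,0.0166,0.0166,0.0166,0.0166,0.0166,0.0166,0.0166,0.0166],"ay": [-0.0157,-0.0157,-0.0157,-0.0157,-0.0157,-0.0157,-0.0157,-0.0157,-0.0157,-0.0157,-0.0157,-0.0157,-0.0157,-0.0157,-0.0157],"az": [-0.0314,-0.0314,-0.0314,-0.0314,-0.0314,-0.0314,-0.0314,-0.0314,-0.0314,-0.0314,-0.0314,-0.0314,-0.0314,-0.0314,-0.0314],"tx": [-0.0296,-0.0296,-0.0296,-0.0296,-0.0296,-0.0296,-0.0296,-0.0296,-0.0296,-0.0296,-0.0296,-0.0296,-0.0296,-0.0296,-0.0296],"ty": [-0.0314,-0.0314,-0.0314,-0.0314,-0.0314,-0.0314,-0.0314,-0.0314,-0.0314,-0.0314,-0.0314,-0.0314,-0.0314,-0.0314,-0.0314],"tz": [0,0,0,0,0,0,0,0,0,0,0,0,0,0,0],"jaw": [0.02,0.02,0.02,0.02,0.02,0.02,0.02,0.02,0.02,0.02,0.02,0.02,0.02,0.02,0.02]}}}

```text
time_s: 9.2
ee_pos: [0.4146, -0.4929, 0.4521]
ee_rot: [-124.0, 29.7, 172.2]
ft_force: [0.3, -1.5, -1.7]
width: 0.0268
grasp_force: 80.0
```

```bash
python3 d.py
```

```text
to home, tool axes [0.0941 0.4649 0.0085] rotvec [-46.05  40.    86.92] F tool [0.5 0.6 2.2] q [-19.  21.  68. 111.  57.  19.  56.]
```

Create fk.py:
```python
from h import *
from scipy.optimize import least_squares
def rot(a,t): return R.from_euler(a,t).as_matrix()
B=np.array([[0,1,0],[1,0,0],[0,0,-1.]]).T
def fk(q,L):  # q deg
    q=np.radians(q); h,L1,L2,L3=L; A=rot('z',-q[0])@rot('y',q[1]); p=np.array([0,0,h])+A@[0,0,L1]
    A=A@rot('z',-q[2])@rot('y',q[3]); p=p+A@[0,0,L2]; f=A[:,2]; A=A@rot('z',-q[4])@rot('y',q[5])@rot('z',-q[6]); p=p+A@[0,0,L3]
    return p,A,f
```

Run:
```python
from fk import *
s=probe_bus.read_state()
data=[([-71.81903628,35.2862951,-.72386657,81.63319088,.46433189,63.22181074,-2.31556008],[.21884709,.61129679,.23021859],[-179.861581,.00147905546,160.304571]),(s["q"],s["ee_pos"],s["ee_rot"]),
([4.7,12.7,30.6,106.9,-34.1,36,46.7],[.5375,-.2579,.363],[147.2,-.5,80.6])]
r=least_squares(lambda L:np.concatenate([fk(q,L)[0]-p for q,p,_ in data]),[.37,.44,.44,.3]); print(r.x,r.fun.round(4))
for q,p,e in data:
    A=fk(q,r.x)[1]; M=R.from_euler("xyz",e,degrees=True).as_matrix(); print((A.T@M).round(3).tolist())
```

```text
[0.29861232 0.50931534 0.39703411 0.29713553] [-0.0215  0.0054  0.0073 -0.0013  0.0017 -0.0056  0.0101  0.0074 -0.0017]
[[-0.0, -1.0, -0.0], [1.0, -0.0, -0.0], [0.0, -0.0, 1.0]]
[[0.0, -1.0, 0.0], [1.0, -0.0, -0.0], [0.0, 0.0, 1.0]]
[[0.0, -1.0, 0.0], [1.0, 0.0, 0.001], [-0.001, 0.0, 1.0]]
```

Create fk.py:
```python
from h import *
from scipy.optimize import least_squares
def rot(a,t): return R.from_euler(a,t).as_matrix()
RZ=rot('z',np.pi/2)
def fk(q,L):
    q=np.radians(q); h,L1,a1,L2,a2,a3,L3=L; A=rot('z',-q[0])@rot('y',q[1]); p=np.array([0,0,h])+A@[0,0,L1]
    A=A@rot('z',-q[2]); p=p+A@[a1,0,0]; A=A@rot('y',q[3]); p=p+A@[a2,0,L2]; f=A[:,2]
    A=A@rot('z',-q[4]); A=A@rot('y',q[5]); p=p+A@[a3,0,0]; A=A@rot('z',-q[6]); p=p+A@[0,0,L3]
    return p,A@RZ,f
s=probe_bus.read_state()
data=[([-71.81903628,35.2862951,-.72386657,81.63319088,.46433189,63.22181074,-2.31556008],[.21884709,.61129679,.23021859]),
([4.7,12.7,30.6,106.9,-34.1,36,46.7],[.5375,-.2579,.363]),([34,23,-8,121,-47,9,62],[.5283,-.252,.2014]),([43,28,-20,122,-78,1,96],[.535,-.2562,.1654]),([-19,21,68,111,57,19,56],[.4146,-.4929,.4521]),(s["q"],s["ee_pos"])]
wt=[1,1,.2,.2,.2,1]
x0=np.array([.33,.45,0,.42,0,0,.3])
r=least_squares(lambda L:np.concatenate([w*(fk(q,L)[0]-p) for w,(q,p) in zip(wt,data)]+[.003*(L-x0)]),x0)
LL=r.x
if __name__=="__main__":
    print(LL.round(4)); print(r.fun[:18].round(4))
```

```bash
python3 fk.py
```

```text
[ 0.3327  0.517  -0.0087  0.3933  0.0364 -0.0224  0.3188]
[-0.0218  0.0054  0.0001  0.0079  0.001   0.0013 -0.0017  0.0043  0.0011
 -0.0036  0.0047  0.0016 -0.0016 -0.     -0.0005 -0.0004  0.003  -0.0018]
```

```bash
sed -i 's/h,L1,a1,L2,a2,a3,L3=L; A=rot(.z.,-q\[0\])@rot(.y.,q\[1\]); p=np.array(\[0,0,h\])+A@\[0,0,L1\]/h,L1,a1,L2,a2,a3,L3,a0,b1,b2,b3=L; A=rot("z",-q[0]); p=np.array([0,0,h])+A@[a0,0,0]; A=A@rot("y",q[1]); p=p+A@[0,b1,L1]/; s/p=p+A@\[a2,0,L2\]/p=p+A@[a2,b2,L2]/; s/p=p+A@\[a3,0,0\]/p=p+A@[a3,b3,0]/; s/x0=.*/x0=np.array([.317,.4,0,.4,0,0,.3,.081,0,0,0])/; s/\[:18\]//' fk.py; python3 fk.py; sed 's/0,0,0\])$/-.19,.17,-.136])/' fk.py >fk2.py; python3 fk2.py;  sed 's/0,0,0\])$/.19,-.17,.136])/' fk.py >fk3.py; python3 fk3.py
```

```text
[ 2.545e-01  5.543e-01 -1.150e-02  3.749e-01 -1.400e-03 -4.800e-03
  3.149e-01 -8.000e-04 -1.130e-02 -1.050e-02  1.000e-04]
[-0.0001  0.      0.     -0.     -0.0001 -0.0001  0.      0.0005 -0.0003
  0.     -0.0005  0.0004 -0.0015 -0.0007 -0.0001  0.0003  0.0001  0.0001
 -0.0002  0.0005 -0.     -0.0001 -0.     -0.      0.     -0.0002 -0.
 -0.      0.    ]
[ 2.545e-01  5.544e-01 -1.150e-02  3.749e-01 -1.400e-03 -4.800e-03
  3.149e-01 -8.000e-04 -1.130e-02 -1.050e-02  1.000e-04]
[-0.      0.      0.     -0.     -0.0001 -0.0001  0.      0.0005 -0.0003
  0.     -0.0005  0.0004 -0.0015 -0.0007 -0.0001  0.0003  0.0001  0.0001
 -0.0002  0.0005 -0.     -0.0001 -0.     -0.      0.     -0.0002  0.0005
 -0.0005  0.0004]
[ 2.545e-01  5.543e-01 -1.150e-02  3.749e-01 -1.400e-03 -4.800e-03
  3.149e-01 -8.000e-04 -1.130e-02 -1.060e-02  1.000e-04]
[-0.0001  0.      0.     -0.     -0.0001 -0.0001  0.      0.0005 -0.0003
  0.     -0.0005  0.0004 -0.0015 -0.0007 -0.0001  0.0003  0.0001  0.0001
 -0.0002  0.0005 -0.     -0.0001 -0.     -0.      0.     -0.0002 -0.0006
  0.0005 -0.0004]
```

Create ik.py:
```python
from fk import *
from fit import dock,CR
G=dock(np.load("dock.npy"))@CR
lo=np.array([-178.69,-17.37,-77.05,15.02,-78.02,.78,-162.83]); hi=np.array([178.69,117.87,75.6,138.74,258.01,113.62,162.83])
def goal(h,half,off=(.0006,.001,.006)):
    k=-1 if half else 1
    N=np.eye(4);N[:3,:3]=np.array([[0,k,0],[k,0,0],[0,0,-1.]]); N[:3,3]=[-k*off[0],-k*off[1],off[2]+h]; return G@N
def err(q,W):
    p,A,_=fk(q,LL); return np.r_[(p-W[:3,3])*10,R.from_matrix(A.T@W[:3,:3]).as_rotvec()*3]
def ik(W,q0,reg=1e-4):
    r=least_squares(lambda q:np.r_[err(q,W),reg*(q-q0)],np.clip(q0,lo+2,hi-2),bounds=(lo+1,hi-1)); return r.x,np.abs(err(r.x,W)).max()
```

Run:
```python
from ik import *
rng=np.random.default_rng(0)
for half in (0,1):
    for h in (.0,.06):
        out=[]
        for _ in range(50):
            q,e=ik(goal(h,half),rng.uniform(lo,hi))
            if e<.01: out.append(q)
        out=np.array(out); print(half,h,len(out))
        if len(out):
            m=np.min(np.minimum(out-lo,hi-out),1); 
            for i in np.argsort(-m)[:4]: print(out[i].round(0),m[i].round(0))
```

```text
0 0.0 32
[ 63.  53. -58. 124. 122.  35. -93.] 15.0
[  58.   49.  -48.  124.  129.   28. -104.] 15.0
[  58.   49.  -48.  124.  130.   28. -104.] 15.0
[  57.   48.  -46.  124.  131.   27. -105.] 15.0
0 0.06 37
[ 68.  47. -62. 127. 114.  32. -89.] 11.0
[ 67.  46. -60. 127. 116.  31. -90.] 11.0
[ 69.  49. -66. 127. 113.  35. -86.] 11.0
[ 65.  43. -55. 127. 119.  27. -95.] 11.0
1 0.0 31
[ 64.  55. -60. 124. 120.  37.  89.] 15.0
[ 63.  53. -58. 124. 122.  35.  87.] 15.0
[ 61.  51. -54. 124. 124.  32.  83.] 15.0
[ 60.  51. -52. 124. 126.  31.  81.] 15.0
1 0.06 25
[ 67.  46. -61. 127. 115.  31.  90.] 11.0
[ 66.  45. -59. 127. 116.  30.  88.] 11.0
[ 63.  42. -53. 127. 121.  25.  82.] 11.0
[ 62.  41. -51. 127. 123.  24.  81.] 11.0
```

Create sim.py:
```python
from ik import *
from scipy.spatial.transform import Slerp
def jac(q):
    J=np.zeros((6,7)); p0,A0,_=fk(q,LL)
    for i in range(7):
        d=q.copy(); d[i]+=.01; p,A,_=fk(d,LL); J[:,i]=np.r_[(p-p0),R.from_matrix(A@A0.T).as_rotvec()]/np.radians(.01)
    return J,p0,A0
def step(q,W,n=6,lam=.02):
    for _ in range(n):
        J,p,A=jac(q); e=np.r_[W[:3,3]-p,R.from_matrix(W[:3,:3]@A.T).as_rotvec()]
        dq=J.T@np.linalg.solve(J@J.T+lam**2*np.eye(6),e); q=np.clip(q+np.degrees(np.clip(dq,-.1,.1)),lo,hi)
    return q
def path(q,W0,W1,n):
    S=Slerp([0,1],R.from_matrix([W0[:3,:3],W1[:3,:3]]))
    for i in range(1,n+1):
        W=np.eye(4);W[:3,:3]=S(i/n).as_matrix();W[:3,3]=W0[:3,3]+(W1[:3,3]-W0[:3,3])*i/n; q=step(q,W)
    return q
def rows(q,W,w,d,n):
    D=np.eye(4);D[:3,:3]=R.from_rotvec(w,degrees=True).as_matrix();D[:3,3]=d
    for i in range(n): W=W@D; q=step(q,W)
    return q,W
def T(q): W=np.eye(4); W[:3,3],W[:3,:3],_=fk(q,LL); return W
```

Run:
```python
from sim import *
q=np.array([4.7,12.7,30.6,106.9,-34.1,36,46.7]); print("validate",rows(q,T(q),[2.99,-2.82,-5.66],[-.0148,-.0157,0],15)[0].round(0))
q=probe_bus.read_state()["q"]; print("now",q.round(0),"now->goals:")
for half in (0,1):
    a=path(q,T(q),goal(.15,half),40); b=path(a,goal(.15,half),goal(0,half),20)
    for x,h in((a,.15),(b,0)): print(half,h,x.round(0),np.abs(err(x,goal(h,half))).max().round(3))
```

```text
validate [-20.  21.  68. 110.  56.  19.  56.]
now [-19.  21.  68. 111.  57.  19.  56.] now->goals:
0 0.15 [ 60.  24. -39. 131. -52.   1.  70.] 0.391
0 0 [118. 118. -77. 139. -78.   1. 139.] 3.116
1 0.15 [ 50.  22. -25. 130. 202.   4.  -4.] 0.0
1 0 [ 32.  40.  -8. 125. 196.  18.   1.] 0.0
```

Add to sim.py:
```python
from scipy.linalg import logm,expm
def screw(W0,W1,n):
    D=expm(np.real(logm(np.linalg.inv(W0)@W1))/n); return R.from_matrix(D[:3,:3]).as_rotvec(degrees=True),D[:3,3]
def run(q,W,w,d,n):
    m=0;zs=[]
    for i in range(n):
        q2,W=rows(q,W,w,d,1); m=max(m,np.abs(q2-q).max()); q=q2; zs.append(W[2,3])
    return q,W,m,min(zs)
```

Run:
```python
from sim import *
s=probe_bus.read_state();q0=s["q"]; W0=pose(s)
for h in (.12,.15,.2,.25):
  for n in (20,30):
    w,d=screw(W0,goal(h,1),n); q,W,m,zm=run(q0,W0,w,d,n)
    w2,d2=screw(goal(h,1),goal(.0,1),20); qb,Wb,mb,_=run(q,W,w2,d2,20)
    print(h,n,w.round(2),d.round(4),"max",m.round(1),zm.round(3),q.round(0),np.abs(err(q,goal(h,1))).max().round(3),"| home",qb.round(0),mb.round(1),np.abs(err(qb,goal(0,1))).max().round(3))
```

```text
0.12 20 [-1.96 -2.25 -3.9 ] [-0.0085  0.0196  0.0031] max 34.4 0.166 [ 47.  26. -23. 129. 185.   7.  14.] 0.0 | home [ 38.  40. -15. 124. 182.  17.  16.] 0.8 0.0
0.12 30 [-1.3 -1.5 -2.6] [-0.0058  0.013   0.0022] max 31.6 0.166 [ 48.  26. -24. 129. 183.   7.  16.] 0.0 | home [ 38.  40. -16. 124. 180.  17.  18.] 0.8 0.0
0.15 20 [-1.96 -2.25 -3.9 ] [-0.008   0.0189  0.0017] max 32.4 0.19 [ 52.  22. -28. 130. 183.   3.  16.] 0.0 | home [ 38.  41. -16. 124. 180.  17.  19.] 1.3 0.0
0.15 30 [-1.3 -1.5 -2.6] [-0.0055  0.0125  0.0013] max 25.0 0.19 [ 53.  23. -29. 130. 179.   3.  19.] 0.0 | home [ 39.  41. -18. 124. 177.  17.  22.] 1.2 0.0
0.2 20 [-1.96 -2.25 -3.9 ] [-0.0072  0.0177 -0.0005] max 29.0 0.231 [ 64.  17. -39. 130. 175.   1.  24.] 0.206 | home [ 41.  41. -20. 124. 173.  17.  27.] 2.7 0.0
0.2 30 [-1.3 -1.5 -2.6] [-0.005   0.0118 -0.0002] max 32.2 0.231 [ 63.  17. -38. 130. 171.   1.  28.] 0.2 | home [ 42.  41. -22. 124. 169.  17.  31.] 2.5 0.0
0.25 20 [-1.96 -2.25 -3.9 ] [-0.0065  0.0166 -0.0027] max 19.4 0.272 [ 78.   9. -48. 129. 155.   1.  44.] 0.572 | home [ 47.  43. -30. 124. 154.  19.  48.] 6.3 0.0
0.25 30 [-1.3 -1.5 -2.6] [-0.0044  0.011  -0.0017] max 19.7 0.272 [ 75.   9. -45. 129. 152.   1.  48.] 0.615 | home [ 48.  43. -31. 124. 151.  20.  51.] 5.8 0.0
```

Run:
```python
from sim import *
s=probe_bus.read_state();q0=s["q"]; W0=pose(s)
q=np.radians(q0);S,C=np.sin(q[5]),np.cos(q[5]); f=np.array([-S*np.sin(q[6]),S*np.cos(q[6]),C])
for k in (0,1.5):   # extra outward opening: tilt rate (deg/row) away from f
  ax=-7*f if k==0 else -6.8*f+k*np.cross(f,[0,0,1])/np.linalg.norm(np.cross(f,[0,0,1]))
  d=np.cross(np.radians(ax),[0,0,.315])
  for nA in (12,16,20):
    qa,Wa,ma,za=run(q0,W0,ax,d,nA)
    print("A",k,nA,ax.round(2),d.round(4),ma.round(1),za.round(2),qa.round(0),Wa[:3,3].round(2))
    for h in (.08,.12):
      for n in (20,):
        w,dd=screw(Wa,goal(h,1),n); qb,Wb,mb,zb=run(qa,Wa,w,dd,n); print("   B",h,n,np.linalg.norm(w).round(1),np.linalg.norm(dd).round(3),mb.round(1),zb.round(2),qb.round(0),np.abs(err(qb,goal(h,1))).max().round(3))
```

```text
A 0 12 [ 1.92 -1.31 -6.6 ] [-0.0072 -0.0105  0.    ] 10.4 0.46 [-17.  20.  65. 110. 137.  20.  62.] [ 0.5  -0.51  0.56]
   B 0.08 20 3.1 0.026 4.9 0.13 [ 45.  31. -23. 128. 175.  11.  24.] 0.0
   B 0.12 20 3.1 0.025 5.1 0.17 [ 49.  26. -26. 129. 174.   7.  25.] 0.0
A 0 16 [ 1.92 -1.31 -6.6 ] [-0.0072 -0.0105  0.    ] 10.4 0.46 [-14.  18.  59. 109. 156.  19.  72.] [ 0.54 -0.48  0.57]
   B 0.08 20 3.5 0.026 4.5 0.13 [ 45.  31. -23. 128. 174.  11.  25.] 0.0
   B 0.12 20 3.5 0.025 4.8 0.17 [ 50.  26. -27. 129. 172.   7.  27.] 0.0
A 0 20 [ 1.92 -1.31 -6.6 ] [-0.0072 -0.0105  0.    ] 10.4 0.46 [-10.  16.  52. 108. 175.  16.  82.] [ 0.58 -0.45  0.55]
   B 0.08 20 4.2 0.026 4.0 0.13 [ 46.  31. -24. 128. 172.  11.  27.] 0.0
   B 0.12 20 4.2 0.024 4.3 0.17 [ 50.  27. -27. 129. 170.   7.  29.] 0.0
A 1.5 12 [ 2.71 -0.03 -6.42] [-0.0002 -0.0149  0.    ] 7.3 0.46 [-22.  24.  75. 111. 126.  28.  69.] [ 0.43 -0.53  0.61]
   B 0.08 20 3.9 0.03 5.6 0.13 [ 45.  31. -23. 128. 174.  11.  25.] 0.0
   B 0.12 20 3.9 0.029 6.2 0.17 [ 50.  26. -26. 129. 173.   7.  26.] 0.0
A 1.5 16 [ 2.71 -0.03 -6.42] [-0.0002 -0.0149  0.    ] 7.3 0.46 [-22.  24.  74. 110. 146.  32.  78.] [ 0.47 -0.52  0.64]
   B 0.08 20 4.3 0.032 5.6 0.13 [ 45.  31. -23. 128. 174.  11.  25.] 0.0
   B 0.12 20 4.3 0.03 6.3 0.17 [ 50.  26. -27. 129. 172.   7.  27.] 0.0
A 1.5 20 [ 2.71 -0.03 -6.42] [-0.0002 -0.0149  0.    ] 7.3 0.46 [-21.  23.  73. 110. 164.  32.  89.] [ 0.53 -0.49  0.65]
   B 0.08 20 5.0 0.033 5.6 0.13 [ 45.  31. -23. 128. 174.  11.  25.] 0.0
   B 0.12 20 5.0 0.031 6.4 0.17 [ 50.  26. -26. 129. 173.   7.  26.] 0.0
```

The fitted arm model (under 1 mm) reproduces the last motion. Continuing the wrist flip, then a screw motion to above the seat with the pack turned end for end.

The manual's scale: shifts go in shares of 0.5 m and turns go in shares of 180 degrees. Converting my numbers, -0.009 m / 0.5 = -0.018, -0.0062 m / 0.5 = -0.0124, -5.66 degrees / 180 = -0.0314.

{"method": "shift_gripper", "body": {"moves": {"ax": [0.0092,0.0092,0.0092,0.0092,0.0092,0.0092,0.0092,0.0092,0.0092,0.0092,0.0092,0.0092,0.0092,0.0092,0],"ay": [-0.0062,-0.0062,-0.0062,-0.0062,-0.0062,-0.0062,-0.0062,-0.0062,-0.0062,-0.0062,-0.0062,-0.0062,-0.0062,-0.0062,0],"az": [-0.0314,-0.0314,-0.0314,-0.0314,-0.0314,-0.0314,-0.0314,-0.0314,-0.0314,-0.0314,-0.0314,-0.0314,-0.0314,-0.0314,0],"tx": [-0.0124,-0.0124,-0.0124,-0.0124,-0.0124,-0.0124,-0.0124,-0.0124,-0.0124,-0.0124,-0.0124,-0.0124,-0.0124,-0.0124,0],"ty": [-0.018,-0.018,-0.018,-0.018,-0.018,-0.018,-0.018,-0.018,-0.018,-0.018,-0.018,-0.018,-0.018,-0.018,0],"tz": [0,0,0,0,0,0,0,0,0,0,0,0,0,0,0],"jaw": [0.02,0.02,0.02,0.02,0.02,0.02,0.02,0.02,0.02,0.02,0.02,0.02,0.02,0.02,0.02]}}}

```text
time_s: 10.45
ee_pos: [0.5023, -0.5038, 0.5604]
ee_rot: [-101.3, -40.1, -145.5]
ft_force: [0.1, -0.7, -0.8]
width: 0.0268
grasp_force: 80.1
```

Create b.py:
```python
from sim import *
import sys
h,n=float(sys.argv[1]),int(sys.argv[2])
s=probe_bus.read_state();q0=s["q"]; W0=pose(s)
w,d=screw(W0,goal(h,1),n); q,W,m,z=run(q0,W0,w,d,n)
print("q now",q0.round(0),"row",w.round(2),d.round(4),"| sim max",m.round(1),z.round(3),q.round(0),np.abs(err(q,goal(h,1))).max().round(3),"F tool",(W0[:3,:3].T@s["ft_force"]).round(1))
```

```bash
python3 b.py .12 20
```

```text
q now [-17.  20.  64. 110. 137.  20.  62.] row [-1.21 -2.86  0.41] [-0.0196  0.0149  0.0031] | sim max 5.1 0.166 [ 50.  26. -26. 129. 174.   7.  25.] 0.0 F tool [-0.3  0.7  0.8]
```

To row units: -0.0196 m / 0.5 = -0.0392, 0.0149 m / 0.5 = 0.0298, -2.86 degrees / 180 = -0.0159.

{"method": "shift_gripper", "body": {"moves": {"ax": [-0.0067,-0.0067,-0.0067,-0.0067,-0.0067,-0.0067,-0.0067,-0.0067,-0.0067,-0.0067,-0.0067,-0.0067,-0.0067,-0.0067,-0.0067,-0.0067,-0.0067,-0.0067,-0.0067,-0.0067],"ay": [-0.0159,-0.0159,-0.0159,-0.0159,-0.0159,-0.0159,-0.0159,-0.0159,-0.0159,-0.0159,-0.0159,-0.0159,-0.0159,-0.0159,-0.0159,-0.0159,-0.0159,-0.0159,-0.0159,-0.0159],"az": [0.0023,0.0023,0.0023,0.0023,0.0023,0.0023,0.0023,0.0023,0.0023,0.0023,0.0023,0.0023,0.0023,0.0023,0.0023,0.0023,0.0023,0.0023,0.0023,0.0023],"tx": [-0.0392,-0.0392,-0.0392,-0.0392,-0.0392,-0.0392,-0.0392,-0.0392,-0.0392,-0.0392,-0.0392,-0.0392,-0.0392,-0.0392,-0.0392,-0.0392,-0.0392,-0.0392,-0.0392,-0.0392],"ty": [0.0298,0.0298,0.0298,0.0298,0.0298,0.0298,0.0298,0.0298,0.0298,0.0298,0.0298,0.0298,0.0298,0.0298,0.0298,0.0298,0.0298,0.0298,0.0298,0.0298],"tz": [0.0062,0.0062,0.0062,0.0062,0.0062,0.0062,0.0062,0.0062,0.0062,0.0062,0.0062,0.0062,0.0062,0.0062,0.0062,0.0062,0.0062,0.0062,0.0062,0.0062],"jaw": [0.02,0.02,0.02,0.02,0.02,0.02,0.02,0.02,0.02,0.02,0.02,0.02,0.02,0.02,0.02,0.02,0.02,0.02,0.02,0.02]}}}

```text
time_s: 12.12
ee_pos: [0.4925, -0.2444, 0.1653]
ee_rot: [-145.0, 0.2, -100.8]
ft_force: [0.4, 0.0, -2.3]
width: 0.0268
grasp_force: 79.9
```

```bash
python3 b.py .06 5
```

```text
q now [ 49.  27. -26. 130. 175.   8.  24.] row [ 0.01 -0.02 -0.1 ] [-0.0003 -0.0001  0.012 ] | sim max 1.5 0.116 [ 44.  34. -22. 128. 174.  14.  25.] 0.0 F tool [-0.1  1.   2.1]
```

To row units: 0.02 m / 0.5 = 0.04, 0.015 m / 0.5 = 0.03, -0.5 degrees / 180 = -0.0028.

{"method": "shift_gripper", "body": {"moves": {"ax": [0,0,0,0,0],"ay": [-0.0006,0,0,0,0],"az": [-0.0028,0,0,0,0],"tx": [-0.003,0,0,0,0],"ty": [-0.001,0,0,0,0],"tz": [0.04,0.04,0.03,0,0],"jaw": [0.02,0.02,0.02,0.02,0.02]}}}

```text
time_s: 12.53
ee_pos: [0.5248, -0.2493, 0.1208]
ee_rot: [-145.0, -0.2, -100.3]
ft_force: [0.1, -0.9, -0.9]
width: 0.0264
grasp_force: 80.0
```

```bash
python3 b.py .05 1
```

Run:
```python
from h import *
s=probe_bus.read_state(); im=eyes.grab_frame("wrist"); np.save("T3.npy",pose(s)); cv2.imwrite("pics/w3.png",np.clip(im[:,:,::-1]*1.6,0,255).astype(np.uint8))
from ik import *
Gc=G; C=cam("wrist",pose(s)); 
P=np.array([[-18,-35,0],[18,-35,0],[-8,-42.5,27],[8,-42.5,27],[-8,-47.5,41],[8,-47.5,41]])/1000
print(proj(C,P@Gc[:3,:3].T+Gc[:3,3]).round(0))
```

```text
q now [ 44.  33. -22. 128. 174.  14.  25.] row [ 0.02 -0.1   0.19] [-0.0003  0.0008  0.0148] | sim max 1.8 0.108 [ 43.  35. -21. 128. 174.  15.  25.] 0.0 F tool [0.9 0.3 0.9]
[[347. 205.]
 [288. 205.]
 [333. 202.]
 [302. 202.]
 [334. 197.]
 [301. 197.]]
```

View pics/w3.png

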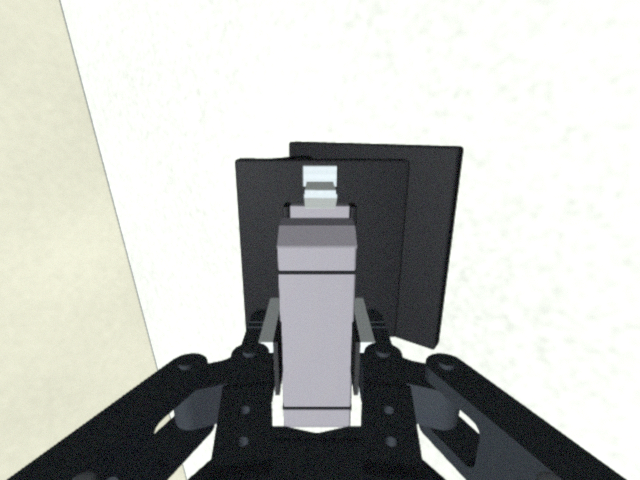

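Clip and pad centre at u≈320 against predicted 317.5, i.e. the dock lies about 2 mm further along tool +y; rest agrees. Correct and enter.

To row units: 0.012 m / 0.5 = 0.024, 0.008 m / 0.5 = 0.016, 0.2 degrees / 180 = 0.0011.

{"method": "shift_gripper", "body": {"moves": {"ax": [0,0,0,0,0,0],"ay": [0,0,0,0,0,0],"az": [0.0011,0,0,0,0,0],"tx": [0,0,0,0,0,0],"ty": [0.0052,0,0,0,0,0],"tz": [0.024,0.024,0.016,0.01,0.01,0],"jaw": [0.02,0.02,0.02,0.02,0.02,0.02]}, "force": 110}}

```text
time_s: 13.08
ee_pos: [0.5473, -0.2534, 0.0863]
ee_rot: [-144.8, -0.2, -100.3]
ft_force: [-0.5, 0.9, -1.7]
width: 0.026
grasp_force: 111.7
```

```bash
python3 b.py 0 1
```

```text
q now [ 42.  38. -20. 127. 174.  17.  26.] row [-0.16 -0.11  0.15] [-0.0003 -0.0001  0.0234] | sim max 2.7 0.067 [ 41.  41. -20. 125. 173.  18.  26.] 0.0 F tool [-0.8  1.5  1. ]
```

{"method": "shift_gripper", "body": {"moves": {"ax": [0,0,0,0],"ay": [0,0,0,0],"az": [0,0,0,0],"tx": [0,0,0,0],"ty": [0,0,0,0],"tz": [0.008,0.008,0.008,0],"jaw": [0.02,0.02,0.02,0.02]}}}

```text
time_s: 13.42
ee_pos: [0.5545, -0.255, 0.0763]
ee_rot: [-144.8, -0.2, -100.3]
ft_force: [1.0, 0.2, -3.1]
width: 0.0261
grasp_force: 111.5
```

```bash
python3 b.py 0 1
```

```text
q now [ 41.  40. -20. 126. 174.  18.  26.] row [-0.19 -0.12  0.14] [-0.0006  0.0002  0.011 ] | sim max 1.2 0.067 [ 41.  41. -20. 125. 173.  18.  26.] 0.0 F tool [-0.4  1.   3. ]
```

To row units: 0.004 m / 0.5 = 0.008, 0.001 m / 0.5 = 0.002.

{"method": "shift_gripper", "body": {"moves": {"ax": [0,0,0,0],"ay": [0,0,0,0],"az": [0,0,0,0],"tx": [0,0,0,0],"ty": [0.002,0,0,0],"tz": [0.008,0.006,0.004,0],"jaw": [0.02,0.02,0.02,0.02]}}}

```text
time_s: 13.75
ee_pos: [0.5588, -0.2557, 0.0681]
ee_rot: [-144.8, -0.2, -100.3]
ft_force: [1.4, 0.5, -4.9]
width: 0.026
grasp_force: 111.1
```

```bash
python3 b.py 0 1
```

```text
q now [ 41.  41. -20. 125. 174.  19.  26.] row [-0.16 -0.11  0.14] [-0.0005 -0.0011  0.0017] | sim max 0.4 0.067 [ 41.  41. -20. 125. 173.  18.  26.] 0.0 F tool [-0.7  1.8  4.8]
```

{"method": "shift_gripper", "body": {"moves": {"ax": [0,0,0],"ay": [0,0,0],"az": [0,0,0],"tx": [0,0,0],"ty": [0,0,0],"tz": [0.004,0.004,0],"jaw": [0.02,0.02,0.02]}}}

```text
time_s: 14.0
ee_pos: [0.5597, -0.2561, 0.0666]
ee_rot: [-144.8, -0.2, -100.3]
ft_force: [-8.4, 1.8, 10.8]
width: 0.0258
grasp_force: 113.4
```

```bash
python3 b.py 0 1
```

```text
q now [ 41.  41. -20. 125. 174.  19.  26.] row [-0.21 -0.17  0.17] [-0.0007 -0.0011  0.    ] | sim max 0.7 0.067 [ 41.  41. -20. 125. 173.  18.  26.] 0.0 F tool [ -0.3   0.8 -13.7]
```

Snap signature: pulled in (+4.8 N), then stopped by the seat (-13.7 N) at the expected depth. Pressing slightly more, relaxing, releasing, and looking.

To row units: 0.0015 m / 0.5 = 0.003.

{"method": "shift_gripper", "body": {"moves": {"ax": [0,0],"ay": [0,0],"az": [0,0],"tx": [0,0],"ty": [0,0],"tz": [0.003,0],"jaw": [0.02,0.02]}}}

```text
time_s: 14.17
ee_pos: [0.5598, -0.256, 0.0666]
ee_rot: [-144.8, -0.3, -100.3]
ft_force: [-15.4, 4.4, 22.6]
width: 0.0262
grasp_force: 115.5
```

{"method": "shift_gripper", "body": {"moves": {"ax": [0,0,0,0,0,0],"ay": [0,0,0,0,0,0],"az": [0,0,0,0,0,0],"tx": [0,0,0,0,0,0],"ty": [0,0,0,0,0,0],"tz": [-0.006,0,0,0,0,0],"jaw": [0.02,0.02,0.045,0.045,0.045,0.045]}, "force": 20}}

```text
time_s: 14.67
ee_pos: [0.5602, -0.2565, 0.0666]
ee_rot: [-144.8, -0.2, -100.4]
ft_force: [-0.4, -0.1, 0.3]
width: 0.0451
grasp_force: 0.0
```

{"method": "shift_gripper", "body": {"moves": {"ax": [0,0,0,0,0,0],"ay": [0,0,0,0,0,0],"az": [0,0,0,0,0,0],"tx": [0,0,0,0,0,0],"ty": [0,0,0,0,0,0],"tz": [-0.02,-0.04,-0.06,-0.06,-0.06,0],"jaw": [0.045,0.045,0.045,0.045,0.045,0.045]}}}

```text
time_s: 15.17
ee_pos: [0.4897, -0.2435, 0.1684]
ee_rot: [-144.7, -0.4, -100.4]
ft_force: [-0.0, -0.7, -0.1]
width: 0.0448
grasp_force: 0.0
```

Run:
```python
from h import *
from ik import *
s=probe_bus.read_state(); im=eyes.grab_frame("wrist"); t=eyes.grab_frame("side")
o=np.zeros((480,800,3),np.uint8); o[:,:500]=im[:,70:570]
o[:400,500:]=cv2.resize(t[240:340,285:360],None,fx=4,fy=4,interpolation=cv2.INTER_CUBIC)
cv2.imwrite("pics/w4.png",np.clip(o[:,:,::-1]*1.6,0,255).astype(np.uint8))
P=np.array([[x,y,z] for x in(-14,14) for y,z in((-40,30),(40,30),(-45,21))])/1000
print(s["ee_pos"],s["q"].round(0)); print(proj(cam("wrist",pose(s)),P@G[:3,:3].T+G[:3,3]).round(0)-[70,0])
```

```text
[ 0.48971601 -0.24353309  0.1683935 ] [ 49.  26. -26. 131. 175.   9.  24.]
[[266. 191.]
 [263. 298.]
 [265. 182.]
 [224. 191.]
 [226. 297.]
 [225. 181.]]
```

View pics/w4.png

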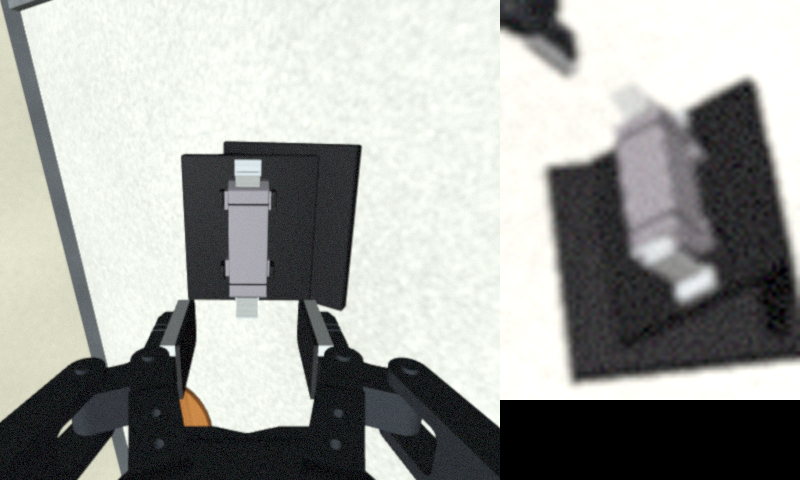

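Pack lies square between the clips, top face (228–270, 190–297) where a home pack is predicted (191–298), both noses over its ends, and the gripper is clear.

```bash
python3 -c "
from plant import manip, eyes, probe_bus
print(manip.finish_job())"
```

```text
the job is handed in; nothing more can be done
None
```

The pack is pressed home on the seat and held by both clips; the gripper has let go and backed off, nothing else was touched as far as I could see, and the job was handed in at about 15 s.

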